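Close the chamber's bayonet port

ROBOT

A 7-joint arm with a two-finger parallel gripper is mounted at the origin on a cart in front of the work surface, level with it; the furniture and walls round the work are solid. World frame = base frame: x ahead of the robot, y to its left, z up, the work surface at z = 0. Lengths are in mm, angles in rad, forces in N, time in s.
With the tool pointing down it reaches from about 425 to 875 mm from the base axis. Payload 4.7 kg.
Tool frame: the origin (TCP) lies at the very end of the fingers, on their centre line; the grasp point (between the pads) lies 19 mm behind it; z points along the fingers, y is the line along which they close (so a half turn about z gives the same grasp; the last joint's range is limited). The gripper opens to 85 mm and grips with 20 to 120 N. Pads are 22 mm wide; open, the fingers measure 114 mm over their backs; the gripper's body (76 mm by 85 mm) begins 54 mm behind the grasp point. The pads swing forward as they close: fully open they stand 13 mm farther back than shut.
Start: joints at [-1.336, 0.321, -0.07, 1.45, 0.023, 1.371, -0.057], TCP at [142.383, 634.233, 231.349] pointing down, gripper open.
Joint ranges: [-2.86, 2.86], [-0.3, 2.09], [-1.38, 1.24], [0.06, 2.45], [-1.56, 4.7], [0.09, 2.05], [-2.69, 2.69]. Speed limits (rad/s): [2.57, 2.57, 3.14, 3.14, 3.14, 3.14, 3.14].

INTERFACE

Orientations are given as a unit quaternion [w, x, y, z].
In Python, from bench import monitor, read_camera, order gives the robot as it stands.
- The arm moves only by the tool step_arm, never from a script. Its argument "steps" is a list of rows, each a list of 7 numbers: the closure, from -1 (fully open) to 1 (shut), then the shift along the tool's x, y, z normalised to -1 to 1, where 1 is 0.25 m, then the turn, a rotation vector about the tool's x, y, z normalised to -1 to 1, where 1 is 360 degrees. In form: [[claw, dx, dy, dz, ax, ay, az], ...]. A call has 1 to 20 rows; each row shifts and turns the commanded pose from where the row before left it, along the tool's axes as they then stand; what a row does not reach is not made up. A row lasts 1/12 s, in which the tool goes at most 41.7 mm and 7.16 degrees, less where a joint would pass 70% of its speed; a pose out of reach is approached as far as the arm can. A call with a number of a shift or a turn outside -1 to 1 is refused whole. A call with a gripper value outside its range is refused whole. The fingers move at their own pace and stop on an object; "force" is the grip in N (left out, the last holds). Time passes only in rows, so rows that do not move let the fingers close. It gives the time, the measured TCP pose, the force, the opening and the grip force at its end, in the units of the state.
- monitor.get_obs(): the state, without advancing time (a new reading comes with each control period).
- read_camera(name): name is "scene" or "side" or "wrist"; returns a dict with "img" (400x640x3 uint8, blue, green, red), "range_z" (400x640 float32, mm along the optical axis (not along the pixel's ray), 0 where there is no reading), "mtx" (3x3 intrinsics, pixels), "view" (4x4, takes a point from world to camera coordinates); the wrist camera has in their place "mount" (4x4, takes a point from camera to tool coordinates, whose origin is the TCP and whose axes are the flange's). Camera axes: x right, y down, z forward; pixel columns grow to the right and rows downward; lengths in mm; the calibration is good to about 2 mm. A picture is of the moment at which its call begins: read the wrist's pose just before it.
- order.close_job(): hands the job in; it is judged then, once.
The state is a dict: "time_s": time; "joint_positions": joint angles; "joint_velocities": joint speeds; "effort": joint torques, N m; "tool_pos": TCP position; "tcp_rot": TCP orientation; "wrist_force": force on the tool from outside, world axes, zero at the start; "ft_torque": the same for the moment, N m; "finger_gap": finger opening in mm; "gripper_force": force on a finger pad.
Only numpy, scipy, OpenCV 4.12 (cv2) and the standard library are available. Lean on these libraries where they do the work, as an engineer would, in place of code of your own. Each camera call takes 0.05 s, during which the arm holds its last target. There are 200 camera calls.

TASK

Close the slanted port of the steel chamber with the port plug that fits it, the slimmer of the two: push it into the port against the spring with its lugs in the two slots, then turn it clockwise (looking into the port) all the way to its stop so that it locks, and let go. Leave the wider plug and the other things on the bench where they are.

Things in the scene. Friction and masses are not known exactly. Their poses are not given: they have to be found in the camera images.
- plug_mid (a point): The slimmer of two port plugs of one form: loose, standing upright on its nose, 62 mm tall, about 0.25 kg. This point is on its axis half-way up, 31 mm above the nose's flat end. z: along the axis from nose to grip (up at the start). x: along the grip bar and the lugs (a half turn about z gives the same plug). Grip: an upright black bar, 38 mm along x, 12 mm thick along y, 26 to 62 mm above the nose.
- plug: The same plug; origin at the centre of its nose's flat end, axes as plug_mid. From the nose up: round steel shank 28 mm in diameter, 21 mm long, its first 4 mm tapered (22 mm at the end); two opposite lugs to +x and -x, 8 mm wide, 40 mm over both tips, 8 to 13 mm above the nose; collar 43 mm in diameter, 21 to 26 mm above the nose; then the bar.
- wide_plug_mid (a point): The wider plug, loose, of the same form and height, but with a 42 mm shank, 56 mm over the lugs, a 60 mm collar and a 50 mm long bar; it does not fit the port. This point is on its axis half-way up (31 mm). To be left alone. The two plugs may stand in either place.
- chamber: The fixed steel chamber: a level cylinder 140 mm long along y, 108 mm over its end flanges, on a 125 x 135 mm base plate, top about 125 mm above the worktop. Origin: centre of the base plate's underside. On its robot side (-x) a round steel boss, 60 mm in diameter, holds the port, whose axis leans 30 degrees from vertical toward -x.
- port_mouth (a point): Centre of the port's round mouth, on the boss's rim, about 132 mm above the worktop. z: out of the port along its axis, 30 degrees from vertical. x: along the two entry slots (one to +x, one to -x; a half turn about z gives the same port). The hole is 31 mm in diameter, each slot 12 mm wide and reaching 22.5 mm from the axis. The slotted plate is 5 mm thick, with a hollow below it.
- port: The port's bayonet, same frame as port_mouth. With x along the port's x the plug goes in until its collar meets the rim (plug_mid 10 mm outside the mouth). Its lugs are past the slotted plate when plug_mid is at most 13 mm outside. Then it turns freely, clockwise only as seen from outside (negative about z), 75 degrees to a fixed stop, where the grip bar lies level.
- port_locked (a point): Same point and z as port_mouth, but its x is the locked direction, 75 degrees clockwise from the slots seen from outside (level, along the chamber's length): the plug's x (bar and lugs) lies along it, either way round, when the plug stands at its stop. A small black dot on the rim marks each end of this direction, a black line each slot.
- follower (a joint): Travel of the sprung white disc inside the port, 0 (out) to 0.0095 m (pressed in). The plug's nose meets it 12 mm inside the mouth; it pushes back with 2 to 4.5 N. A plug let go at the stop rises 0 to 3 mm until its lugs bear under the slotted plate, and stays; let go unturned, it is pushed back out by 6 to 9 mm and may drop out.
- timer_mid (a point): A small white bench timer, 64 x 64 x 20 mm, loose bystander; this point is its centre.
- reagent_mid (a point): A closed reagent bottle, 48 mm in diameter, 90 mm tall, loose bystander; this point is its centre.
- hex_keys_mid (a point): A hex key set in its holder, 30 x 100 x 20 mm, lying flat, loose bystander; this point is its centre.
Mind the look-alikes: they are no part of the job. Leave any green or yellow look-alike of the plug alone.

How it is judged (in metres and radians):
On the way:
1. the slimmer plug has been pushed into the port until its lugs are through the slots (x of plug_mid in the frame of port_mouth between -0.005 and 0.005 m and y of plug_mid in the frame of port_mouth between -0.005 and 0.005 m and angle between the z axis of plug_mid and the z axis of port_mouth, either way round below 0.12 rad and z of plug_mid in the frame of port_mouth below 0.0145 m), for 0.1 s.
At the end, for the whole second after the job is handed in: The slimmer plug sits in the port, its axis within 5 mm and 0.12 rad of the port's, its middle 8 to 15.5 mm outside the mouth (lugs behind the slotted plate), turned clockwise to within 0.21 rad (12 degrees) of the locked direction, 75 degrees from the slots, at rest and released (x of plug_mid in the frame of port_mouth between -0.005 and 0.005 m and y of plug_mid in the frame of port_mouth between -0.005 and 0.005 m and angle between the z axis of plug_mid and the z axis of port_mouth, either way round below 0.12 rad and z of plug_mid in the frame of port_mouth between 0.008 and 0.0155 m and angle between the x axis of plug_mid and the x axis of port_locked, either way round below 0.21 rad and linear speed of plug below 0.02 m/s); the robot touches nothing.
It fails at once if the wider plug moved more than 30 mm (distance of wide_plug_mid from where it was at the start of the episode above 0.03 m).
It fails at once if the timer moved more than 30 mm (distance of timer_mid from where it was at the start of the episode above 0.03 m).
It fails at once if the reagent bottle moved more than 30 mm (distance of reagent_mid from where it was at the start of the episode above 0.03 m).
It fails at once if the hex key set moved more than 30 mm (distance of hex_keys_mid from where it was at the start of the episode above 0.03 m).
It also fails if it takes over 45 s, if anything falls off the work surface, if the arm or the gripper's body presses on something with over 40 N, if the wrist force passes 120 N, or if a joint passes its speed limit or range.

## Working session

There is one attempt and no reset: what is moved stays moved. The work goes in short steps, Python scripts to look and compute and a tool call to move; the robot and the scene stay as the last step left them, time stands still between calls to the robot, and variables do not carry over. Pictures are saved under pics/ and viewed, at most 10 in all, crops included, and the job is handed in when it is done.

Besides the shell and the picture viewer there is one more tool, called after ">>>" by a JSON object that holds its "api" and its "payload", one argument or row to a line. step_arm: Moves the arm, as the interface text tells. Scaled input: -1 to 1 covers 0.25 m each way for a shift and 360 degrees each way for a turn. Its arguments: {"type":"object","properties":{"steps":{"type":"array"},"force":{"type":"number"}},"required":["steps"]}

```bash
mkdir -p pics; ls; python3 - <<'E'
from bench import monitor, read_camera
import cv2,numpy as np
print(monitor.get_obs())
a=[]
for n in("scene","side","wrist"):
    c=read_camera(n); np.savez("pics/"+n+"0.npz",**c); print(n,c["mtx"].tolist(),(c.get("view") if "view" in c else c["mount"]).round(3).tolist())
    cv2.imwrite("pics/%s0.png"%n,c["img"])
E
```

```text
pics
{'time_s': 0.0, 'joint_positions': array([-1.335867  ,  0.32183794, -0.07009216,  1.45168581,  0.02259106,
        1.37080563, -0.05689444]), 'joint_velocities': array([ 2.63367578e-04,  6.99414720e-05, -6.67623827e-04,  8.09533750e-04,
       -9.69490243e-04,  1.39548180e-04,  3.08635292e-04]), 'effort': array([-1.94253294e-04, -4.93564045e+01, -3.82141974e-01, -3.14341378e+01,
        1.29676354e-02,  1.10458588e-02,  7.99219293e-06]), 'tool_pos': array([142.29631776, 633.67282184, 230.20843526]), 'tcp_rot': array([-6.34311493e-05,  1.10169701e-01,  9.93912313e-01, -9.72742952e-04]), 'wrist_force': array([ 0.30111694, -0.10371979, -0.52126257]), 'ft_torque': array([ 0.0175004 ,  0.00859121, -0.00889846]), 'gripper_force': 0.0, 'finger_gap': 85.32461764394805}
scene [[380.57382416870826, 0.0, 320.4737723157982], [0.0, 380.57382416870826, 197.41009787303994], [0.0, 0.0, 1.0]] [[0.488, -0.873, 0.008, -297.055], [-0.664, -0.377, -0.645, 435.507], [0.566, 0.31, -0.764, 851.129], [0.0, 0.0, 0.0, 1.0]]
side [[419.7672644620343, 0.0, 313.990201081955], [0.0, 419.7672644620343, 200.80590150962507], [0.0, 0.0, 1.0]] [[-1.0, 0.019, -0.02, 547.952], [0.026, 0.47, -0.882, 71.632], [-0.007, -0.883, -0.47, 1084.822], [0.0, 0.0, 0.0, 1.0]]
wrist [[316.1676301658606, 0.0, 322.8437001916441], [0.0, 316.1676301658606, 198.7990369348875], [0.0, 0.0, 1.0]] [[0.0, -0.954, -0.299, 75.386], [1.0, 0.0, 0.0, 0.859], [-0.0, -0.299, 0.954, -143.35], [0.0, 0.0, 0.0, 1.0]]
```

View pics/scene0.png

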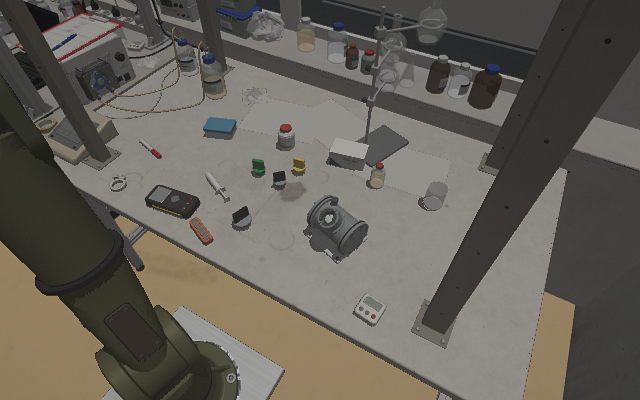

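View pics/side0.png

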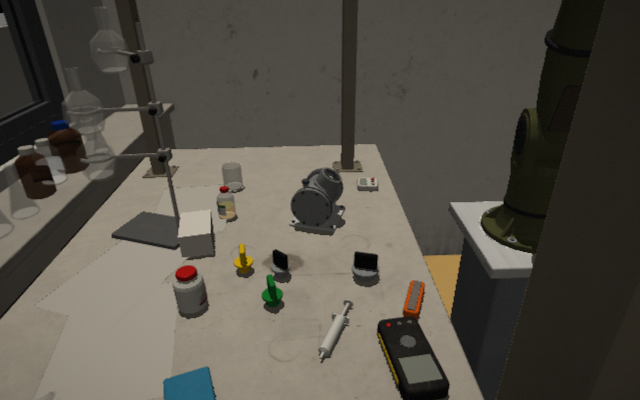

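Scene image: the candidates are black-grip plugs at (279,180) and (241,216), with green (258,167) and yellow (299,165) look-alikes to leave alone. The chamber is at (335,225) and its port at about (328,216). Side image: black plugs at (280,263) and (366,266), port at about (330,175). Next I'll measure both plugs and the port.

```bash
cat > h.py <<'E'
import numpy as np,cv2
def load(n): return dict(np.load("pics/%s.npz"%n))
def cloud(c,T=None):
    if T is None: T=np.linalg.inv(c["view"])
    K=c["mtx"]; v,u=np.mgrid[0:400,0:640]; z=c["range_z"].astype(float)
    P=np.dstack([(u-K[0,2])/K[0,0]*z,(v-K[1,2])/K[1,1]*z,z])
    P=P@T[:3,:3].T+T[:3,3]; P[z==0]=np.nan; return P
def proj(c,p):
    q=c["view"]@np.append(p,1); q=c["mtx"]@q[:3]; return q[:2]/q[2]
E
python3 - <<'E'
from h import *
np.set_printoptions(precision=1,suppress=True)
tiles=[]
for n,pts in(("scene0",[(279,180),(241,216)]),("side0",[(280,263),(366,266)])):
    c=load(n);P=cloud(c)
    for u,v in pts:
        s=P[v-22:v+22,u-22:u+22].reshape(-1,3); im=c["img"][v-22:v+22,u-22:u+22].reshape(-1,3).max(1)
        k=(s[:,2]>8)&(s[:,2]<70); d=k&(im<55)&(s[:,2]>28)
        b=s[d]; m=np.median(b,0); b=b[np.linalg.norm(b-m,axis=1)<45]
        w,V=np.linalg.eigh(np.cov(b[:,:2].T)); ax=V[:,1]; t=b[:,:2]@ax
        print(n,u,v,"bar n",len(b),"mean",b.mean(0),"ax",ax,"len",np.ptp(t),"z",b[:,2].min(),b[:,2].max())
        q=s[k&~d]; q=q[np.linalg.norm(q[:,:2]-m[:2],axis=1)<45]; print("  low bbox",q.min(0),q.max(0))
    for u,v in pts+[(335,220) if n=="scene0" else (322,195)]:
        r=35 if (u,v) in pts else 45
        tiles.append(cv2.resize(c["img"][v-r:v+r,u-r:u+r],(266,266),interpolation=cv2.INTER_CUBIC))
cv2.imwrite("pics/crop1.png",np.vstack([np.hstack(tiles[:3]),np.hstack(tiles[3:])]))
c=load("scene0");P=cloud(c)
# chamber points
s=P[185:270,295:380]; k=(s[...,2]>20)&(s[...,2]<170); q=s[k]; print("chamber bbox",q.min(0),q.max(0))
p=P[205:232:3,315:345:3]; print(np.round(p[...,2]))
E
```

```text
scene0 279 180 bar n 105 mean [620.1 159.5  48.8] ax [-0.7  0.7] len 36.200219478370684 z 28.53230079330399 65.02778236853533
  low bbox [600.9 140.5   9.4] [638.6 180.6  62.5]
scene0 241 216 bar n 153 mean [435.4 172.2  50.1] ax [-1.   0.3] len 48.84820887989645 z 28.720006768986536 65.14188675938055
  low bbox [408.8 146.5   8.1] [466.5 201.7  63.5]
side0 280 263 bar n 206 mean [624.7 170.   47.6] ax [-0.8  0.6] len 37.529219987801355 z 28.264635074939292 62.95468434091697
  low bbox [605.6 149.7   8.7] [645.7 186.3  62.8]
side0 366 266 bar n 323 mean [440.8 182.1  46.8] ax [-1.   0.3] len 47.9877234286098 z 28.142969088053405 63.058522744173615
  low bbox [411.6 160.7   8.1] [470.6 208.3  63. ]
chamber bbox [ 462.4 -178.3   20. ] [601.3 -10.  148.2]
[[110. 114. 113. 106. 109. 106. 104. 107.   0.   1.]
 [107. 110. 106. 137. 142. 144. 145. 120. 103.  91.]
 [104. 100. 133. 136. 138. 143. 138. 144. 121. 104.]
 [ 91. 125. 129. 111. 116. 127. 113. 143. 131. 118.]
 [ 82. 125. 126.  nan 121. 122. 137. 136. 136. 115.]
 [ 78. 121. 111.  98. 118. 120. 137. 135. 129. 111.]
 [ 65.  77. 117. 123. 126. 127. 129. 133. 121. 113.]
 [ 36.  66. 115. 120. 124. 123. 126. 117. 107. 106.]
 [  5.  37.  65.  91. 105. 107. 102. 100. 101. 100.]]
```

View pics/crop1.png

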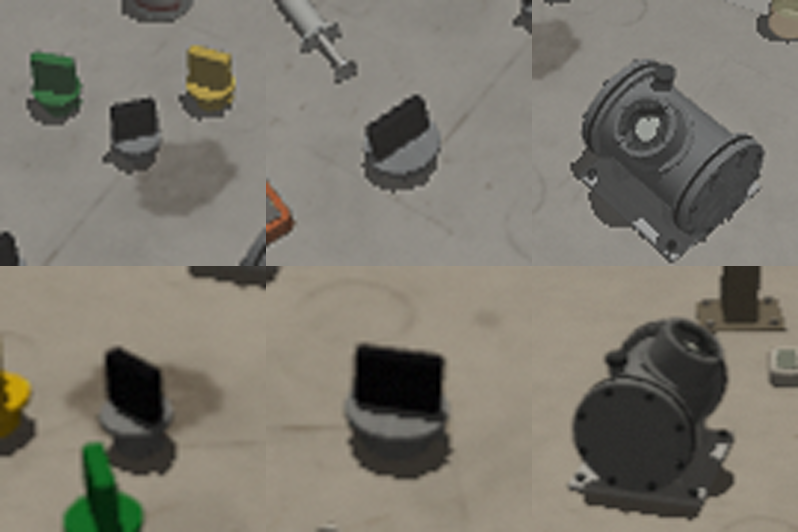

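The slim plug is the one at scene (279,180): its bar is 37 mm long, against 48 mm for the other. It stands near (622,165), and its shape and height match the description. I'll hover above it.

>>> {"api": "step_arm", "payload": {
  "steps": [
    [-1,-0.067,-0.0415,0,0,0,0],
    [-1,-0.134,-0.083,0.007,0,0,0],
    [-1,-0.134,-0.083,0.007,0,0,0],
    [-1,-0.134,-0.083,0.007,0,0,0],
    [-1,-0.134,-0.083,0.007,0,0,0],
    [-1,-0.134,-0.083,0.007,0,0,0],
    [-1,-0.134,-0.083,0.007,0,0,0],
    [-1,-0.134,-0.083,0.007,0,0,0],
    [-1,-0.134,-0.083,0.007,0,0,0],
    [-1,-0.134,-0.083,0.007,0,0,0],
    [-1,-0.134,-0.083,0.007,0,0,0],
    [-1,-0.134,-0.083,0.007,0,0,0],
    [-1,-0.134,-0.083,0.007,0,0,0],
    [-1,-0.134,-0.083,0.007,0,0,0],
    [-1,-0.134,-0.083,0.007,0,0,0],
    [-1,-0.134,-0.083,0.007,0,0,0],
    [-1,-0.134,-0.083,0.007,0,0,0],
    [-1,-0.067,-0.0415,0.007,0,0,0]
  ]
}}

```text
time_s: 1.65
tool_pos: [623.7, 159.4, 201.2]
tcp_rot: [0.001, 0.113, 0.994, -0.002]
wrist_force: [0.3, -1.1, 0.3]
finger_gap: 85.6
gripper_force: 0.0
```

>>> {"api": "step_arm", "payload": {
  "steps": [
    [-1,0,0,0,0,0,0.0195],
    [-1,0,0,0,0,0,0.0195],
    [-1,0,0,0,0,0,0.0195],
    [-1,0,0,0,0,0,0.0195],
    [-1,0,0,0,0,0,0]
  ]
}}

```text
time_s: 2.07
tool_pos: [620.6, 165.3, 201.1]
tcp_rot: [-0.0, 0.349, 0.937, -0.0]
wrist_force: [-0.8, -0.2, -0.0]
finger_gap: 85.2
gripper_force: 0.0
```

```bash
cat >> h.py <<'E'
from scipy.spatial.transform import Rotation as Rn
def T_tool(o):
    T=np.eye(4); w,x,y,z=o["tcp_rot"]; T[:3,:3]=Rn.from_quat([x,y,z,w]).as_matrix(); T[:3,3]=o["tool_pos"]; return T
def wrist(name):
    from bench import monitor, read_camera
    o=monitor.get_obs(); c=read_camera("wrist"); T=T_tool(o)
    c["T"]=T; c["view"]=np.linalg.inv(T@c["mount"]); np.savez("pics/%s.npz"%name,**c); cv2.imwrite("pics/%s.png"%name,c["img"])
    return o,c
def bar(c,xy):
    P=cloud(c).reshape(-1,3); im=c["img"].reshape(-1,3).max(1)
    k=(np.hypot(P[:,0]-xy[0],P[:,1]-xy[1])<35)&(P[:,2]>56)&(P[:,2]<68)&(im<70)
    return P[k]
E
python3 - <<'E'
from h import *
np.set_printoptions(precision=3,suppress=True)
o,c=wrist("w1"); print(o["time_s"],o["tool_pos"],o["joint_positions"]); print(c["T"][:3,:3])
b=bar(c,(622,165)); (ctr,sz,a)=cv2.minAreaRect(b[:,:2].astype(np.float32)); print(len(b),ctr,sz,a,b[:,2].mean(), b.mean(0))
s=load("scene0");P=cloud(s); q=P[200:238,308:350].reshape(-1,3)
q=q[(q[:,2]>100)&(q[:,2]<160)]
rng=np.random.default_rng(0);best=0
for _ in range(4000):
    a,b_,d=q[rng.choice(len(q),3,False)]; n=np.cross(b_-a,d-a); n/=np.linalg.norm(n)+1e-9; n*=np.sign(n[2])
    if abs(n[2]-.866)>.06: continue
    k=abs((q-a)@n)<2
    if k.sum()>best: best=k.sum();B=(n,q[k])
n,r=B; print("plane",n,best,r.mean(0),r.min(0),r.max(0))
E
```

```text
2.0667 [620.59  165.296 201.069] [-0.64   0.333  0.428  1.528 -0.141  1.311  0.66 ]
[[-0.756  0.655 -0.001]
 [ 0.655  0.756 -0.   ]
 [ 0.    -0.001 -1.   ]]
470 (625.14794921875, 163.66444396972656) (11.206722259521484, 38.242820739746094) 47.00377655029297 62.199462028926426 [624.143 164.374  62.199]
plane [-0.449  0.171  0.877] 190 [497.075 -81.991 132.06 ] [ 470.174 -111.595  116.302] [522.419 -53.184 146.492]
```

View pics/w1.png

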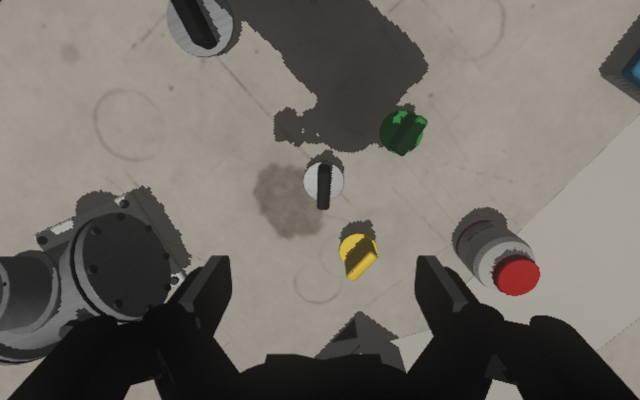

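w1 shows the slim plug at (323,182) with a 38 x 11 mm bar, standing clear. Green is at (403,130), yellow at (357,255) and the wide plug at (203,22). Going down.

>>> {"api": "step_arm", "payload": {
  "steps": [
    [-1,-0.014,0.006,0,0,0,0.006],
    [-1,0,0,0.06,0,0,0],
    [-1,0,0,0.12,0,0,0],
    [-1,0,0,0.12,0,0,0],
    [-1,0,0,0.12,0,0,0],
    [-1,0,0,0.12,0,0,0],
    [-1,0,0,0.08,0,0,0],
    [-1,0,0,0.06,0,0,0],
    [-1,0,0,0,0,0,0],
    [-1,0,0,0,0,0,0],
    [-1,0,0,0,0,0,0]
  ]
}}

```text
time_s: 3.03
tool_pos: [625.3, 164.4, 32.8]
tcp_rot: [0.001, 0.365, 0.931, 0.001]
wrist_force: [0.4, 0.1, 0.7]
finger_gap: 85.4
gripper_force: 0.0
```

>>> {"api": "step_arm", "payload": {
  "steps": [
    [-1,0,0,0.008,0,0,0],
    [1,0,0,0,0,0,0],
    [1,0,0,0,0,0,0],
    [1,0,0,0,0,0,0],
    [1,0,0,0,0,0,0],
    [1,0,0,0,0,0,0],
    [1,0,0,0,0,0,0],
    [1,0,0,0,0,0,0],
    [1,0,0,0,0,0,0],
    [1,0,0,0,0,0,0],
    [1,0,0,0,0,0,0],
    [1,0,0,0,0,0,0]
  ],
  "force": 60
}}

```text
time_s: 4.03
tool_pos: [624.5, 164.2, 29.7]
tcp_rot: [-0.0, 0.366, 0.931, 0.0]
wrist_force: [-0.5, -0.1, 0.9]
finger_gap: 10.9
gripper_force: 58.6
```

>>> {"api": "step_arm", "payload": {
  "steps": [
    [1,0,0,-0.04,0,0,0],
    [1,0,0,-0.1,0,0,0],
    [1,0,0,-0.13,0,0,0],
    [1,0,0,-0.13,0,0,0],
    [1,0,0,-0.13,0,0,0],
    [1,0,0,-0.13,0,0,0],
    [1,0,0,-0.13,0,0,0],
    [1,0,0,-0.06,0,0,0],
    [1,0,0,0,0,0,0]
  ]
}}

```text
time_s: 4.78
tool_pos: [626.6, 164.3, 247.5]
tcp_rot: [0.003, 0.366, 0.931, 0.003]
wrist_force: [0.0, -0.0, -1.1]
finger_gap: 11.4
gripper_force: 58.6
```

```bash
cat >> h.py <<'E'
def Rport(h,ang=75):  # h: horizontal lean direction; returns tool R (columns) with tool x at +ang from level dir
    h=np.array(h[:2])/np.hypot(*h[:2]); n=np.array([h[0]*.5,h[1]*.5,np.sqrt(.75)])
    L=np.array([-h[1],h[0],0]); L=L if L[1]>0 else -L
    x=Rn.from_rotvec(n*np.radians(ang)).apply(L); 
    return np.column_stack([x,np.cross(-n,x),-n]),n,L
E
python3 - <<'E'
from h import *
from bench import monitor
np.set_printoptions(precision=4,suppress=True)
o=monitor.get_obs();T=T_tool(o);print(o["tool_pos"],o["joint_positions"],o["finger_gap"])
for a in(75,-105):
    R,n,L=Rport((-.449,.171),a); v=Rn.from_matrix(T[:3,:3].T@R).as_rotvec(degrees=True)
    print(a,n,L,"rotvec deg",v); print(R)
    p=np.array([497,-82,132.])+n*150-0*R[:,0]; print("pre",p,"d tool",T[:3,:3].T@(p-T[:3,3]))
E
```

```text
[626.6225 164.3105 247.484 ] [-0.6428  0.3161  0.4413  1.4574 -0.1365  1.3898  0.6246] 11.420194739588034
75 [-0.4673  0.178   0.866 ] [ 0.3559  0.9345 -0.    ] rotvec deg [ -9.1309 -28.213   -6.9849]
[[-0.6896  0.5532  0.4673]
 [ 0.5396  0.8229 -0.178 ]
 [-0.483   0.1294 -0.866 ]]
pre [426.9109 -55.3068 261.9038] d tool [  -3.3101 -296.7098  -16.6363]
-105 [-0.4673  0.178   0.866 ] [ 0.3559  0.9345 -0.    ] rotvec deg [-42.1927  13.6553 167.3155]
[[ 0.6896 -0.5532  0.4673]
 [-0.5396 -0.8229 -0.178 ]
 [ 0.483  -0.1294 -0.866 ]]
pre [426.9109 -55.3068 261.9038] d tool [  -3.3101 -296.7098  -16.6363]
```

>>> {"api": "step_arm", "payload": {
  "steps": [
    [1,0,-0.08,-0.008,0,0,0],
    [1,-0.001,-0.14,-0.008,0,0,0],
    [1,-0.002,-0.145,-0.008,0,0,0],
    [1,-0.002,-0.145,-0.008,0,0,0],
    [1,-0.002,-0.145,-0.008,0,0,0],
    [1,-0.002,-0.145,-0.008,0,0,0],
    [1,-0.002,-0.145,-0.008,0,0,0],
    [1,-0.002,-0.145,-0.008,0,0,0],
    [1,0,-0.097,-0.008,0,0,0],
    [1,0,0,0,-0.005,-0.0157,-0.0039],
    [1,0,0,0,-0.0051,-0.0157,-0.0039],
    [1,0,0,0,-0.0051,-0.0157,-0.0039],
    [1,0,0,0,-0.0051,-0.0157,-0.0039],
    [1,0,0,0,-0.0051,-0.0157,-0.0039],
    [1,0,0,0,0,0,0],
    [1,0,0,0,0,0,0]
  ]
}}

```text
time_s: 6.12
tool_pos: [460.4, -57.1, 233.4]
tcp_rot: [0.148, 0.323, 0.935, -0.011]
wrist_force: [0.6, 1.0, -1.8]
finger_gap: 11.0
gripper_force: 59.8
```

```bash
python3 - <<'E'
from h import *
np.set_printoptions(precision=3,suppress=True)
o,c=wrist("w2");print(o["tool_pos"],o["joint_positions"]);print(c["T"][:3,:3])
P=cloud(c);R,n0,L=Rport((-.449,.171)); C=np.array([497,-82,132.])
print("proj",proj(c,C))
q=P.reshape(-1,3);q=q[np.linalg.norm(q-C,axis=1)<42];q=q[~np.isnan(q[:,0])]
best=0;rng=np.random.default_rng(0)
for _ in range(5000):
    a,b,d=q[rng.choice(len(q),3,False)];n=np.cross(b-a,d-a);n/=np.linalg.norm(n)+1e-9;n*=np.sign(n[2])
    if n@n0<.97: continue
    k=abs((q-a)@n)<1.5
    if k.sum()>best:best=k.sum();r=q[k]
m=r.mean(0);n=np.linalg.svd(r-m)[2][2];n*=np.sign(n[2]);print(best,n,m,np.degrees(np.arccos(n[2])))
cv2.imwrite("pics/w2c.png",cv2.resize(c["img"],(800,500),interpolation=cv2.INTER_CUBIC))
E
```

```text
[460.382 -57.115 233.351] [-0.116 -0.3    0.07   2.104  0.17   1.074  0.796]
[[-0.747  0.608  0.269]
 [ 0.601  0.791 -0.116]
 [-0.283  0.075 -0.956]]
proj [315.244 210.064]
1604 [-0.481  0.152  0.864] [490.984 -75.895 128.317] 30.275519406455
```

View pics/w2c.png

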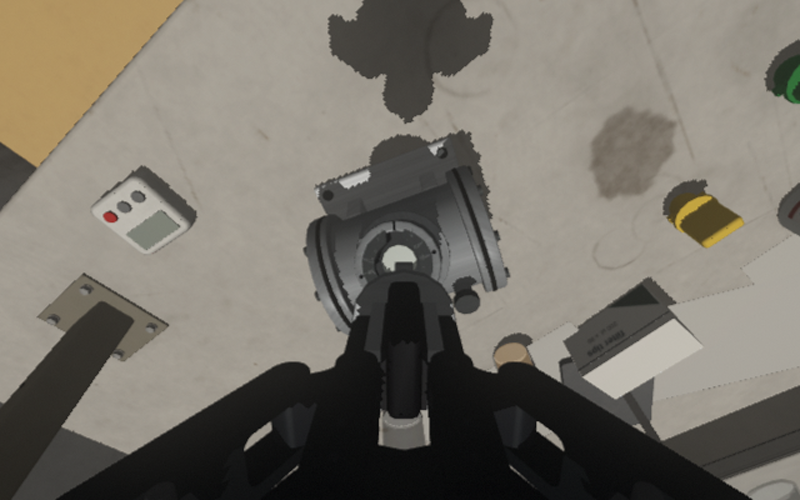

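w2 shows the port at about (400,258) in the 800 px view, with its near half hidden behind the held plug. Joint 2 reached its limit, so a long standoff with the tilt is out of reach. I'll shift outward for a clear look, and will need a short standoff.

>>> {"api": "step_arm", "payload": {
  "steps": [
    [1,-0.1,0,0,0,0,0],
    [1,-0.12,0,0,0,0,0],
    [1,-0.08,0,0,0,0,0],
    [1,0,0,0,0,0,0],
    [1,0,0,0,0,0,0]
  ]
}}

```text
time_s: 6.58
tool_pos: [519.9, -99.7, 258.6]
tcp_rot: [0.151, 0.321, 0.935, -0.009]
wrist_force: [-0.1, 0.2, -1.7]
finger_gap: 11.2
gripper_force: 59.9
```

```bash
cat > rim.py <<'E'
from h import *
np.set_printoptions(precision=3,suppress=True)
def fit(c,C,n0,it=6):
    P=cloud(c).reshape(-1,3);P=P[~np.isnan(P[:,0])]
    q=P[np.linalg.norm(P-C,axis=1)<36];best=0;rng=np.random.default_rng(0)
    for _ in range(4000):
        a,b,d=q[rng.choice(len(q),3,False)];n=np.cross(b-a,d-a);n/=np.linalg.norm(n)+1e-9;n*=np.sign(n[2])
        if n@n0<.97: continue
        k=abs((q-a)@n)<1.2
        if k.sum()>best:best=k.sum();r=q[k]
    m=r.mean(0);n=np.linalg.svd(r-m,full_matrices=False)[2][2];n*=np.sign(n[2])
    u=np.cross([0,0,1],n);u/=np.linalg.norm(u);v=np.cross(n,u)
    uv=np.column_stack([(r-m)@u,(r-m)@v]).astype(np.float32)
    ctr,rad=cv2.minEnclosingCircle(uv)
    return n,m+u*ctr[0]+v*ctr[1],rad,best
def rect(c,C,n,s=8,h=36):
    u=np.cross([0,0,1],n);u/=np.linalg.norm(u);v=np.cross(n,u)
    src=np.float32([proj(c,C+a*u+b*v) for a,b in((-h,h),(h,h),(h,-h),(-h,-h))])
    N=2*h*s
    return cv2.warpPerspective(c["img"],cv2.getPerspectiveTransform(src,np.float32([(0,0),(N,0),(N,N),(0,N)])),(N,N),flags=cv2.INTER_CUBIC)
E
python3 - <<'E'
from rim import *
o,c=wrist("w3");print(o["tool_pos"],o["tcp_rot"],o["joint_positions"])
n0=np.array([-.475,.165,.866]);C=np.array([494,-80,131.])
im=[]
for cc in(c,load("scene0")):
    n,C1,rad,k=fit(cc,C,n0);print(n,np.degrees(np.arccos(n[2])),np.degrees(np.arctan2(n[1],n[0])),C1,rad,k)
    im.append(cv2.resize(rect(cc,C1,n),(400,400)))
cv2.imwrite("pics/rect3.png",np.hstack(im))
E
```

```text
[519.892 -99.708 258.555] [ 0.151  0.321  0.935 -0.009] [-0.104 -0.176  0.16   1.956  0.144  1.076  0.915]
[-0.476  0.149  0.866] 29.954832048009795 162.59097543286182 [498.12  -81.096 133.141] 29.79054069519043 2709
[-0.44   0.122  0.889] 27.195019359798195 164.51804942281225 [496.814 -83.065 131.942] 29.419715881347656 131
```

View pics/rect3.png

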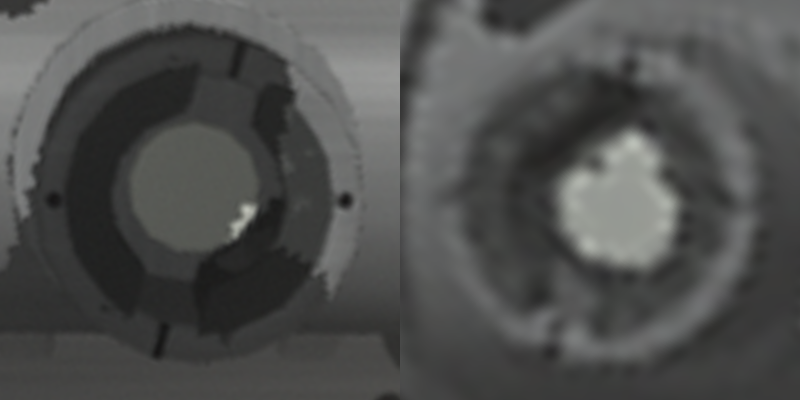

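The rectified wrist view shows the rim cleanly. The dots lie level at (54,200) and (345,200), and the slot lines at (237,58) and (161,340) are 75° from level, centred on the fit. The boss radius of 29.8 mm and tilt of 29.95° both match the description.

```bash
cat > go.py <<'E'
from h import *
import sys
from bench import monitor
np.set_printoptions(precision=4,suppress=True)
C=np.array([498.1,-81.1,132.8]);R,n,L=Rport((-.476,.149),75)
def delta(out,ang=75,C=C):
    R,n,L=Rport((-.476,.149),ang)
    o=monitor.get_obs();T=T_tool(o)
    p=C+n*out; d=T[:3,:3].T@(p-T[:3,3]); v=Rn.from_matrix(T[:3,:3].T@R).as_rotvec(degrees=True)
    e=R.T@(T[:3,3]-C)
    print("t",o["time_s"],"q",o["joint_positions"],"F",o["wrist_force"],"gap",o["finger_gap"])
    print("target",p,"d mm",d,"norm",d/250,"rot deg",v,"norm",v/360,"|| now in tool-at-port frame",e)
if __name__=="__main__": delta(float(sys.argv[1]),float(sys.argv[2]) if len(sys.argv)>2 else 75)
E
python3 go.py 50
```

```text
t 6.6333 q [-0.1038 -0.1771  0.1583  1.9583  0.1438  1.0757  0.9152] F [-0.2851 -0.3404 -1.3078] gap 11.134074858969676
target [474.2416 -73.6317 176.1013] d mm [ 72.355  -13.2778  62.8458] norm [ 0.2894 -0.0531  0.2514] rot deg [ -5.3136 -11.682   -5.082 ] norm [-0.0148 -0.0324 -0.0141] || now in tool-at-port frame [-84.5637  11.3389 -95.6239]
```

>>> {"api": "step_arm", "payload": {
  "steps": [
    [1,0.05,-0.009,0.045,0,0,0],
    [1,0.08,-0.015,0.07,0,0,0],
    [1,0.08,-0.015,0.07,0,0,0],
    [1,0.08,-0.014,0.066,0,0,0],
    [1,0,0,0,-0.0074,-0.0162,-0.007],
    [1,0,0,0,-0.0074,-0.0162,-0.007],
    [1,0,0,0,0,0,0],
    [1,0,0,0,0,0,0]
  ]
}}

```text
time_s: 7.3
tool_pos: [490.0, -75.6, 161.6]
tcp_rot: [0.25, 0.271, 0.93, -0.008]
wrist_force: [-0.3, 0.3, -2.6]
finger_gap: 11.2
gripper_force: 65.0
```

```bash
python3 go.py 40
```

```text
t 7.3 q [ 0.0396 -0.3017 -0.0473  2.3153  0.2318  0.6577  0.8453] F [-0.3074  0.3421 -2.6377] gap 11.21374557611895
target [479.0133 -75.1254 167.441 ] d mm [  5.4613  -4.4357 -10.2532] norm [ 0.0218 -0.0177 -0.041 ] rot deg [-0.5789 -0.8959  0.0048] norm [-0.0016 -0.0025  0.    ] || now in tool-at-port frame [ -5.2996   4.3319 -29.6184]
```

```bash
cat > go2.py <<'E'
from h import *
import sys
from bench import monitor
np.set_printoptions(precision=4,suppress=True)
C=np.array([498.1,-81.1,132.8]);H=(-.476,.149)
def run(nose_out,tilt,ang=75,hold=30.):
    R0,n,L=Rport(H,ang); ax=np.cross(n,[0,0,1]);ax/=np.linalg.norm(ax)
    R=Rn.from_rotvec(ax*np.radians(30-tilt)).as_matrix()@R0
    o=monitor.get_obs();T=T_tool(o); p=C+n*nose_out-R[:,2]*hold
    d=T[:3,:3].T@(p-T[:3,3]); v=Rn.from_matrix(T[:3,:3].T@R).as_rotvec(degrees=True)
    Rp=Rport(H,75)[0]; nose=T[:3,3]+T[:3,2]*hold; e=Rp.T@(nose-C); mid=Rp.T@(T[:3,3]-T[:3,2]*1.-C)
    print("t",o["time_s"],"q",o["joint_positions"],"F",o["wrist_force"],"gap",o["finger_gap"])
    print("nose in port (slot x,y, out)",e[0],-e[1],-e[2],"mid",mid[0],-mid[1],-mid[2],"tilt",np.degrees(np.arccos(-T[2,2])),"err",np.degrees(np.arccos(T[:3,2]@-n)))
    tw=Rn.from_matrix(Rp.T@T[:3,:3]).as_rotvec(degrees=True); print("turn from slot",tw)
    print("d mm",d,"norm",d/250,"rot deg",v,"norm",v/360)
if __name__=="__main__": run(*map(float,sys.argv[1:]))
E
python3 go2.py 6 25
```

```text
t 7.3 q [ 0.0396 -0.3017 -0.0473  2.3153  0.2318  0.6577  0.8453] F [-0.3074  0.3421 -2.6377] gap 11.21374557611895
nose in port (slot x,y, out) -4.830538868398726 -4.0287644938914555 -0.37642318267742103 mid -5.315226181377125 -4.341971460700543 30.618205055205657 tilt 28.9864920707342 err 1.0666487798310784
turn from slot [ 0.5789  0.8959 -0.0048]
d mm [ 2.8717 -3.7178 -6.1861] norm [ 0.0115 -0.0149 -0.0247] rot deg [ 0.7152  3.9337 -0.0095] norm [ 0.002   0.0109 -0.    ]
```

Un-tilting first (rotation), then shifting.

>>> {"api": "step_arm", "payload": {
  "steps": [
    [1,0,0,-0.02,0.002,0.011,0],
    [1,0.012,-0.015,-0.005,0,0,0],
    [1,0,0,0,0,0,0],
    [1,0,0,0,0,0,0],
    [1,0,0,0,0,0,0]
  ]
}}

```text
time_s: 7.72
tool_pos: [484.5, -77.4, 167.1]
tcp_rot: [0.218, 0.273, 0.937, -0.004]
wrist_force: [-0.4, -0.3, -2.7]
finger_gap: 11.3
gripper_force: 65.0
```

```bash
python3 go2.py 5 25
```

```text
t 7.7167 q [ 0.0287 -0.2842 -0.0116  2.2677  0.1739  0.7416  0.9165] F [-0.443  -0.2569 -2.65  ] gap 11.348885632063782
nose in port (slot x,y, out) -2.5150114525044636 -0.1545862658197247 6.89399827429585 mid -5.020966196107513 -0.8183095421495599 37.7854155651142 tilt 25.203086952793132 err 4.796936475103871
turn from slot [1.2338 4.6356 0.1395]
d mm [ 2.2525 -0.0828  2.0942] norm [ 0.009  -0.0003  0.0084] rot deg [ 0.0662  0.1925 -0.139 ] norm [ 0.0002  0.0005 -0.0004]
```

>>> {"api": "step_arm", "payload": {
  "steps": [
    [1,0.009,0,0.012,0,0,0],
    [1,0,0,0,0,0,0],
    [1,0,0,0,0,0,0]
  ]
}}

```text
time_s: 7.97
tool_pos: [483.9, -77.0, 163.1]
tcp_rot: [0.218, 0.273, 0.937, -0.004]
wrist_force: [-0.9, -0.1, -2.2]
finger_gap: 11.4
gripper_force: 65.0
```

```bash
python3 - <<'E'
from h import *
o,c=wrist("w4"); 
cv2.imwrite("pics/w4c.png",cv2.resize(c["img"][120:400,200:460],(780,840))[:600])
E
python3 go2.py -3 26
```

```text
t 8.0167 q [ 0.0297 -0.2801 -0.0137  2.2726  0.1755  0.7338  0.9129] F [-0.4938  0.0617 -1.7224] gap 11.459678574319367
nose in port (slot x,y, out) -0.22789803867010003 0.21604645391413804 3.838347785653128 mid -2.7561388845877857 -0.46607412470272425 34.727548321459516 tilt 25.154324899809282 err 4.845683585085045
turn from slot [1.2687 4.6766 0.1592]
d mm [0.0969 0.2476 6.831 ] norm [0.0004 0.001  0.0273] rot deg [-0.2281 -0.8144 -0.1596] norm [-0.0006 -0.0023 -0.0004]
```

View pics/w4c.png

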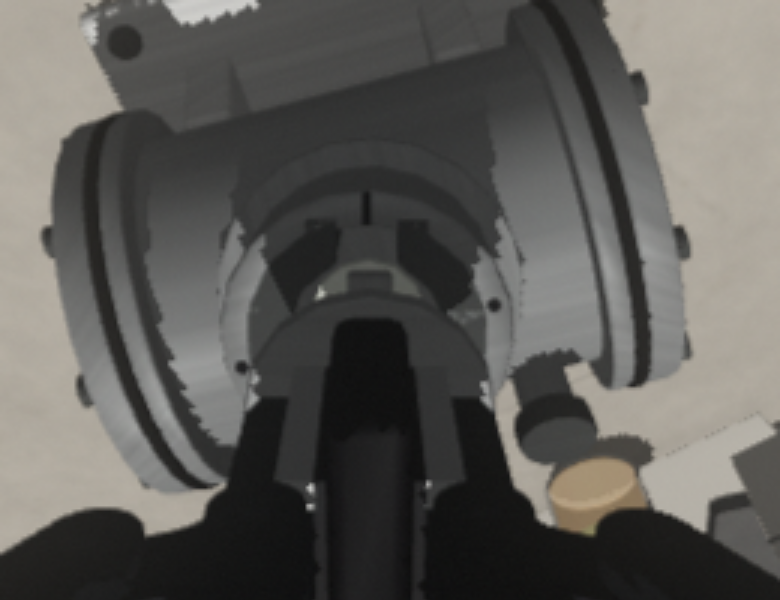

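The near lug (370,280) lines up with the slot (367,240) and its black line. Pushing in gently while restoring the tilt.

>>> {"api": "step_arm", "payload": {
  "steps": [
    [1,0,0.001,0.014,-0.0003,-0.0012,-0.0003],
    [1,0,0,0.014,-0.0003,-0.0012,0],
    [1,0,0,0,0,0,0],
    [1,0,0,0,0,0,0]
  ]
}}

```text
time_s: 8.35
tool_pos: [487.0, -77.8, 156.8]
tcp_rot: [0.225, 0.272, 0.936, -0.005]
wrist_force: [-1.2, -0.3, -2.1]
finger_gap: 11.0
gripper_force: 65.0
```

```bash
python3 go2.py -12 29
```

```text
t 8.35 q [ 0.0333 -0.2739 -0.0189  2.2872  0.1885  0.6999  0.9005] F [-1.1771 -0.2605 -2.0831] gap 11.024849251207508
nose in port (slot x,y, out) 0.033678740404124684 0.2195717739481944 -3.3798612890733426 mid -2.043776117706113 -0.3580072126026507 27.545057204381212 tilt 26.011687074765852 err 3.9885125781422577
turn from slot [1.0703 3.8422 0.0562]
d mm [ 0.8944 -0.0444  8.6337] norm [ 0.0036 -0.0002  0.0345] rot deg [-0.811  -2.8764 -0.0565] norm [-0.0023 -0.008  -0.0002]
```

>>> {"api": "step_arm", "payload": {
  "steps": [
    [1,0.001,0,0.012,-0.0008,-0.0027,0],
    [1,0.001,0,0.012,-0.0008,-0.0027,0],
    [1,0.001,0,0.01,-0.0007,-0.0026,0],
    [1,0,0,0,0,0,0],
    [1,0,0,0,0,0,0]
  ]
}}

```text
time_s: 8.77
tool_pos: [489.8, -78.6, 148.9]
tcp_rot: [0.25, 0.27, 0.93, -0.005]
wrist_force: [-1.2, 0.2, -3.5]
finger_gap: 11.1
gripper_force: 64.8
```

```bash
python3 go2.py -20.5 30
```

```text
t 8.7667 q [ 0.0555 -0.286  -0.0483  2.3315  0.2225  0.6213  0.8605] F [-1.2081  0.1941 -3.546 ] gap 11.104840751155843
nose in port (slot x,y, out) -0.08495704784012581 0.06545351432976007 -11.701795676673258 mid -0.6288664539234915 -0.07883280658609389 19.293096547942916 tilt 28.95989485244466 err 1.0401084915187475
turn from slot [0.2672 1.0052 0.0612]
d mm [ 0.4569 -0.0337  8.8029] norm [ 0.0018 -0.0001  0.0352] rot deg [-0.2672 -1.0052 -0.0612] norm [-0.0007 -0.0028 -0.0002]
```

>>> {"api": "step_arm", "payload": {
  "steps": [
    [1,0.001,0,0.012,-0.0003,-0.0014,0],
    [1,0.001,0,0.01,-0.0003,-0.0014,0],
    [1,0,0,0.007,0,0,0],
    [1,0,0,0,0,0,0],
    [1,0,0,0,0,0,0],
    [1,0,0,0,0,0,0]
  ]
}}

```text
time_s: 9.27
tool_pos: [493.1, -79.7, 142.4]
tcp_rot: [0.259, 0.27, 0.927, -0.006]
wrist_force: [-4.7, -1.8, -2.8]
finger_gap: 11.3
gripper_force: 65.1
```

```bash
python3 go2.py -20 30
```

```text
t 9.2667 q [ 0.064  -0.2779 -0.059   2.3472  0.2442  0.5823  0.8362] F [-4.6601 -1.7827 -2.7895] gap 11.250183902131623
nose in port (slot x,y, out) -0.3285947058187492 0.10750296682969752 -19.044078095612775 mid -0.31534524723429785 0.07579853622314425 11.95590286052537 tilt 30.00854755302099 err 0.06350885996173472
turn from slot [ 0.0586 -0.0245  0.0786]
d mm [0.3163 0.0774 0.9557] norm [0.0013 0.0003 0.0038] rot deg [-0.0586  0.0245 -0.0786] norm [-0.0002  0.0001 -0.0002]
```

>>> {"api": "step_arm", "payload": {
  "steps": [
    [1,0.001,0,0.004,0,0,0],
    [1,0,0,0.002,0,0,0],
    [1,0,0,0,0,0,0],
    [1,0,0,0,0,0,0]
  ]
}}

```text
time_s: 9.6
tool_pos: [493.7, -79.8, 141.3]
tcp_rot: [0.259, 0.27, 0.927, -0.006]
wrist_force: [-5.9, -1.3, -0.5]
finger_gap: 11.1
gripper_force: 65.6
```

```bash
python3 go2.py -20.5 30
```

```text
t 9.6 q [ 0.0647 -0.2749 -0.0595  2.3476  0.2458  0.5786  0.8346] F [-5.8922 -1.257  -0.5159] gap 11.06249759673613
nose in port (slot x,y, out) -0.3188749534185624 0.03901371580307961 -20.303722073401243 mid -0.2936670070281504 0.010083018630041195 10.696254177786425 tilt 30.03122500301811 err 0.07092147491486785
turn from slot [ 0.0534 -0.0466  0.079 ]
d mm [0.2947 0.0108 0.196 ] norm [0.0012 0.     0.0008] rot deg [-0.0534  0.0466 -0.079 ] norm [-0.0001  0.0001 -0.0002]
```

>>> {"api": "step_arm", "payload": {
  "steps": [
    [1,0.001,0,0.001,0,0,0.01],
    [1,0,0,0,0,0,0.016],
    [1,0,0,0,0,0,0.016],
    [1,0,0,0,0,0,0]
  ]
}}

```text
time_s: 9.93
tool_pos: [493.8, -79.1, 141.0]
tcp_rot: [0.258, 0.391, 0.883, 0.029]
wrist_force: [-5.4, 1.0, -1.4]
finger_gap: 11.3
gripper_force: 65.4
```

```bash
python3 go2.py -20.5 30 0; python3 -c "
from bench import monitor;print(monitor.get_obs()['ft_torque'])"
```

```text
t 9.9333 q [ 0.1171 -0.2731 -0.1069  2.3466  0.2196  0.5734  0.5884] F [-5.3707  0.9804 -1.351 ] gap 11.266616706498727
nose in port (slot x,y, out) 0.11637524812276606 -0.5906307865421049 -20.542829649677 mid 0.14213452535778548 -0.5942525066517205 10.457159436494932 tilt 30.044260188062804 err 0.048077884483637645
turn from slot [ 0.0002 -0.0482 15.4198]
d mm [-0.2942 -0.5352 -0.0427] norm [-0.0012 -0.0021 -0.0002] rot deg [ 0.0304  0.0401 59.5802] norm [0.0001 0.0001 0.1655]
[ 0.30304641  1.72001898 -0.10159218]
```

>>> {"api": "step_arm", "payload": {
  "steps": [
    [1,-0.001,-0.002,0,0,0,0.0165],
    [1,0,0,0,0,0,0.0165],
    [1,0,0,0,0,0,0.0165],
    [1,0,0,0,0,0,0.0165],
    [1,0,0,0,0,0,0.0165],
    [1,0,0,0,0,0,0.0165],
    [1,0,0,0,0,0,0.0165],
    [1,0,0,0,0,0,0.0165],
    [1,0,0,0,0,0,0.0165],
    [1,0,0,0,0,0,0.0135],
    [1,0,0,0,0,0,0],
    [1,0,0,0,0,0,0]
  ]
}}

```text
time_s: 10.93
tool_pos: [493.7, -79.2, 141.0]
tcp_rot: [0.211, 0.771, 0.582, 0.151]
wrist_force: [-5.7, 2.3, -1.7]
finger_gap: 11.1
gripper_force: 65.7
```

```bash
python3 go2.py -20.5 30 0; python3 -c "
from bench import monitor;print(monitor.get_obs()['ft_torque'])"
```

```text
t 10.9333 q [ 0.3201 -0.2744 -0.2841  2.3409  0.1151  0.5611 -0.3322] F [-5.7348  2.3049 -1.7342] gap 11.123837616070299
nose in port (slot x,y, out) 0.1553251243665274 -0.4907988080872515 -20.473740264414303 mid 0.17634127419878104 -0.48095209543032824 10.526251047902132 tilt 30.042230729090512 err 0.04289520916598784
turn from slot [-0.0405 -0.0217 73.4872]
d mm [-0.5114  0.0316  0.0262] norm [-0.002   0.0001  0.0001] rot deg [ 0.0423 -0.007   1.5128] norm [ 0.0001 -0.      0.0042]
[0.56461186 1.75476041 0.01485518]
```

>>> {"api": "step_arm", "payload": {
  "steps": [
    [1,0,0,0,0,0,0.005],
    [1,0,0,0,0,0,0.004],
    [1,0,0,0,0,0,0],
    [1,0,0,0,0,0,0],
    [1,0,0,0,0,0,0]
  ]
}}

```text
time_s: 11.35
tool_pos: [493.2, -78.9, 140.6]
tcp_rot: [0.206, 0.787, 0.561, 0.156]
wrist_force: [-7.9, 2.1, 0.7]
finger_gap: 11.3
gripper_force: 65.9
```

```bash
python3 go2.py -20.5 30 0; python3 -c "
from bench import monitor;print(monitor.get_obs()['ft_torque'])"
```

```text
t 11.35 q [ 0.3309 -0.2748 -0.2941  2.341   0.1092  0.5615 -0.3827] F [-7.9438  2.1345  0.6943] gap 11.344301066202204
nose in port (slot x,y, out) 0.8893091311231401 -0.4348596894547673 -20.540329771479367 mid 0.8744116249846026 -0.4392394965074378 10.459666339513921 tilt 29.971308750042528 err 0.02869961905809854
turn from slot [ 0.0253  0.0179 76.6435]
d mm [-0.6293  0.7498 -0.0407] norm [-0.0025  0.003  -0.0002] rot deg [-0.0287  0.0011 -1.6435] norm [-0.0001  0.     -0.0046]
[0.61985975 2.04297095 0.28376543]
```

It is at the stop: 76.6° read, with the torque rising. Releasing with a partial opening.

>>> {"api": "step_arm", "payload": {
  "steps": [
    [0.5,0,0,0,0,0,0],
    [0.2,0,0,0,0,0,0],
    [0,0,0,0,0,0,0],
    [0,0,0,0,0,0,0],
    [0,0,0,0,0,0,0],
    [0,0,0,0,0,0,0],
    [0,0,0,0,0,0,0]
  ]
}}

```text
time_s: 11.93
tool_pos: [494.1, -80.0, 141.4]
tcp_rot: [0.207, 0.787, 0.56, 0.157]
wrist_force: [0.2, 0.2, -0.4]
finger_gap: 42.7
gripper_force: 0.0
```

```bash
python3 go2.py 0 27 0; python3 go2.py 15 24 0|tail -1
```

```text
t 11.9333 q [ 0.3316 -0.2746 -0.2926  2.3403  0.11    0.5594 -0.3832] F [ 0.1513  0.1878 -0.4404] gap 42.73796188491798
nose in port (slot x,y, out) -0.7878656453378777 -0.1088436374767011 -20.46170058579848 mid -0.721303988560262 -0.09778167870002036 10.538225981516401 tilt 30.124124676174016 err 0.12471008448630247
turn from slot [-0.0997 -0.0904 76.752 ]
d mm [  0.1153   0.887  -20.4188] norm [ 0.0005  0.0035 -0.0817] rot deg [ 3.1241 -0.0357 -1.7519] norm [ 0.0087 -0.0001 -0.0049]
d mm [  0.161    2.4844 -35.2921] norm [ 0.0006  0.0099 -0.1412] rot deg [ 6.1238 -0.0816 -1.751 ] norm [ 0.017  -0.0002 -0.0049]
```

>>> {"api": "step_arm", "payload": {
  "steps": [
    [0,0,0.001,-0.02,0.003,0,0],
    [0,0,0.001,-0.02,0.003,0,0],
    [0,0,0.001,-0.02,0.003,0,0],
    [0,0,0.001,-0.02,0.003,0,0],
    [0,0,0.001,-0.02,0.003,0,0],
    [0,0,0.001,-0.02,0.003,0,0],
    [0,0,0.001,-0.02,0.003,0,0],
    [0,0,0.001,-0.02,0.003,0,0],
    [0,0,0,0,0,0,0]
  ]
}}

```text
time_s: 12.68
tool_pos: [479.9, -75.5, 179.4]
tcp_rot: [0.148, 0.8, 0.57, 0.115]
wrist_force: [0.3, 0.2, 0.5]
finger_gap: 43.0
gripper_force: 0.0
```

```bash
python3 go2.py 15 24 0
```

```text
t 12.6833 q [ 0.3044 -0.2642 -0.2347  2.2031  0.0286  0.828  -0.2821] F [0.3397 0.21   0.546 ] gap 43.02949202309807
nose in port (slot x,y, out) -2.336276003084925 -0.7228616076268878 20.226152307863256 mid -6.757456323087309 -1.7527436488476762 50.89197216579622 tilt 21.585683249824513 err 8.420502666210703
turn from slot [ 7.1089  5.6552 76.622 ]
d mm [-0.0647 -2.9166  5.554 ] norm [-0.0003 -0.0117  0.0222] rot deg [-2.42   -0.2394 -1.7543] norm [-0.0067 -0.0007 -0.0049]
```

>>> {"api": "step_arm", "payload": {
  "steps": [
    [0,0,0,-0.05,0.008,0,0],
    [0,0,0,-0.07,0.008,0,0],
    [0,0,0,-0.08,0.008,0,0],
    [0,0,0,-0.08,0,0,0],
    [0,0,0,-0.08,0,0,0],
    [0,0,0,0,0,0,0],
    [0,0,0,0,0,0,0]
  ]
}}

```text
time_s: 13.27
tool_pos: [455.7, -68.6, 265.0]
tcp_rot: [0.087, 0.809, 0.577, 0.072]
wrist_force: [-0.1, -1.0, -0.7]
finger_gap: 42.7
gripper_force: 0.0
```

```bash
python3 - <<'E'
from rim import *
o,c=wrist("w5");print(o["tool_pos"])
R,n,L=Rport((-.476,.149),75);C=np.array([498.1,-81.1,132.8])
P=cloud(c).reshape(-1,3);e=(P-C); out=e@n; v=np.cross(n,L); a=e@L;b=e@v
k=(out>25)&(out<60)&(np.hypot(a,b)<30); print("top outs",np.percentile(out[k],[50,90,98]),k.sum())
t=k&(out>np.percentile(out[k],98)-3); print(cv2.minAreaRect(np.column_stack([a[t],b[t]]).astype(np.float32)),"(coords: level, uphill)")
u,w=proj(c,C).astype(int);print(u,w)
cv2.imwrite("pics/w5c.png",cv2.resize(c["img"][max(0,w-80):w+80,max(0,u-100):u+100],(750,600)))
E
```

```text
[455.662 -68.643 265.007]
top outs [43.362 44.699 45.291] 915
((2.2591552734375, -0.06155967712402344), (11.328879356384277, 36.93977355957031), 88.72679901123047) (coords: level, uphill)
336 187
```

View pics/w5c.png

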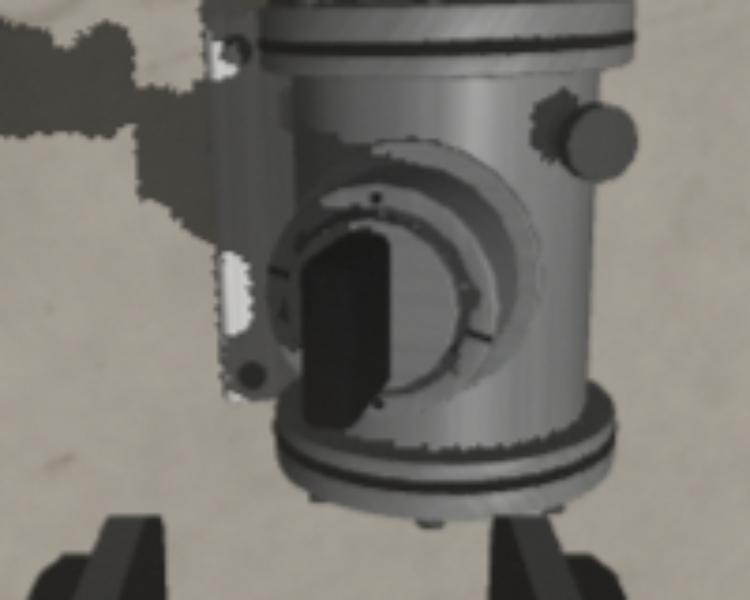

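w5 shows the bar at (345,325) lying in line with the two dots at (376,197) and (377,403). It is 1.3° off the locked direction, its axis is about 2 mm off centre, and its top is about 44 mm out, which puts the middle near 13 mm. The plug is locked and the gripper is clear.

```bash
python3 -c "
from bench import order;print(order.close_job())"
```

```text
the job is handed in; nothing more can be done
None
```

The slimmer plug is in the port, turned clockwise to its stop (bar within about 1° of the locked direction) and released, and the job is handed in; the hand-in returned no verdict.

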